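# Dock the far sample tray at its stop and lock it

### The arm

A 7-joint arm with a two-finger parallel gripper is mounted at the origin on the work surface. World frame = base frame: x ahead of the robot, y to its left, z up, the work surface at z = 0. Lengths are in m, angles in rad, forces in N, time in s.
With the tool pointing down it reaches from about 0.425 to 0.925 m from the base axis. Payload 6.8 kg.
Tool frame: the origin (TCP) lies at the very end of the fingers, on their centre line; the grasp point (between the pads) lies 19 mm behind it; z points along the fingers, y is the line along which they close (so a half turn about z gives the same grasp; the last joint's range is limited). The gripper opens to 85 mm and grips with 20 to 120 N. Pads are 22 mm wide; open, the fingers measure 114 mm over their backs; the gripper's body (76 mm by 85 mm) begins 54 mm behind the grasp point. The pads swing forward as they close: fully open they stand 13 mm farther back than shut.
Start: joints at [-1.293, 0.477, 0.022, 1.555, -0.011, 1.109, -0.083], TCP at [0.254, 0.625, 0.231] pointing down, gripper open.
Joint ranges: [-2.96, 2.96], [-0.34, 2.1], [-1.41, 1.46], [0.24, 2.44], [-1.37, 4.51], [0.17, 1.92], [-2.96, 2.96]. Speed limits (rad/s): [2.39, 2.39, 3.14, 3.14, 3.14, 3.14, 3.14].

### API

Orientations are given as a unit quaternion [w, x, y, z].
In Python, from station import bot gives the robot as it stands.
- The arm moves only by the tool jog_arm, never from a script. Its argument "motion" is a list of rows, each a list of 7 numbers: the turn, a rotation vector about the tool's x, y, z in rad, then the shift along the tool's x, y, z in mm, then the finger opening in mm, from 0 to 85.4. A call has 1 to 10 rows; each row is the pose to reach, as a shift and turn from the pose commanded when the call began, along the tool's axes at that moment; what a row does not reach only later rows make up. A row lasts 1/8 s, in which the tool goes at most 62.5 mm and 10.7 degrees, less where a joint would pass 70% of its speed; a pose out of reach is approached as far as the arm can. A call with a gripper value outside its range is refused whole. The fingers move at their own pace and stop on an object; "grip_force" is the grip in N (left out, the last holds). Time passes only in rows, so rows that repeat a pose let the fingers close. It gives the time, the measured TCP pose, the force, the opening and the grip force at its end, in the units of the state.
- bot.get_obs(): the state, without advancing time (a new reading comes with each control period).
- bot.read_camera(name): name is "side" or "top" or "wrist"; returns a dict with "pixels" (480x640x3 uint8, red, green, blue), "camera_matrix" (3x3 intrinsics, pixels), "T" (4x4, takes a point from camera to world coordinates); the wrist camera has in their place "tool_from_camera" (4x4, takes a point from camera to tool coordinates, whose origin is the TCP and whose axes are the flange's). Camera axes: x right, y down, z forward; pixel columns grow to the right and rows downward; lengths in m; the calibration is good to about 2 mm. The wrist camera is an equidistant fisheye: a pixel r from the principal point sees the ray r / f radians off the axis. A picture is of the moment at which its call begins: read the wrist's pose just before it. There is no depth.
- bot.hand_in(): hands the job in; it is judged then, once.
Trained networks look in a picture, given as the dict that the camera call returned (one of the last four; its "shot" number tells which), for a name from the list of things; names that differ only in an ending like _2 or _b are one class to them, and where a whole thing is asked for, a point or a joint stands for the part that bears it (a point fixed in the world has none). Each returns a list of dicts, best first, with "score" (0 to 1); they miss things now and then, are a little off and sometimes report something else, mostly with a low value. They report only what shows in the picture. A call takes as long as a camera call. They do not tell look-alikes from the thing itself.
- bot.spot_in(thing, picture): "xy" ([column, row] in pixels, amid what is visible of it).
- bot.tip_of(thing, picture): "xy" ([column, row] in pixels: a listed point, or the origin of a listed thing).
The state is a dict: "t": time; "q": joint angles; "joint_vel": joint speeds; "joint_torque": joint torques, N m; "eef_pos": TCP position; "tool_rot": TCP orientation; "contact_force": force on the tool from outside, world axes, zero at the start; "torque": the same for the moment, N m; "gripper_width": opening from 0.0 (shut) to 1.0 (fully open); "grasp_force": force on a finger pad.
Only numpy, scipy, OpenCV 4.12 (cv2) and the standard library are available. Lean on these libraries where they do the work, as an engineer would, in place of code of your own. Each camera call takes 0.05 s, during which the arm holds its last target. There are 200 camera calls.

### The job

Hook a fingertip behind the far lip of the steel sample tray and drag it towards you, between the guides of the bench dock, until it is fully home against the rubber stop; hold it there for about a second with a firm pull of about 14 N, never more than 20 N. Then let go of the tray and push the dock's lever all the way over, away from you. Leave the two vials standing upright on the tray, leave the other things on the bench alone, and end clear of everything.

Things in the scene. Friction and masses are not known exactly. Their poses are not given: they have to be found in the camera images.
- tray: Loose steel tray, 140 (x) by 170 (y) mm, filled 34 mm high with a white block of capped tubes (no room for a finger inside); near and far lips 40 mm high, 5 mm thick. 0.4 to 0.75 kg; dragging takes 1 to 7 N. Origin: centre of underside; x points to the far lip, away from the robot. Starts in the dock's flared mouth, turned up to 0.1 rad from the dock, near lip 70 to 165 mm from the stop's face.
- dock: Aluminium frame fixed on the bench: two guides along x, 22 mm high, inner faces at y = +-88 mm from x = -40 to 90 mm, flaring to y = +-118 mm at x = 160 mm; cross bar at the near end, open at the far end (+x), where the tray enters. Origin on the centre line, on the bench; x points away from the robot. The tray goes in with its axes along the dock's.
- stop: Stop between the guides, origin and axes as the dock. On its fixed foot a grey block with a rubber face, 66 mm wide, 15 to 33 mm high, meets the near lip. The block is clamped elsewhere each time: its face stands at x = 2 to 42 mm of the dock; this is not measured: find it by feel (or see it). The face is hard: once the tray meets it, the pull rises steeply. The block does not yield.
- plunger (a joint): Small steel feeler pin in the middle of the stop's rubber face, pointing to +x. It stands 8 mm out of the face (value 0) and is pushed in by the tray's near lip against a very weak spring (0.5 N), to 0.008 (m) when the tray lies against the face. Measured as noisily as everything else.
- lock (a joint): Lever of the dock: 10 mm steel rod with a black 26 mm ball 80 mm from its hinge, on a grey block (70 x 50 x 25 mm) beside the left guide. Hinge axis: the dock's y, at x = 80, y = 175, z = 22 mm of the dock. 0: leans 0.5 rad from upright to the robot (-x); 1.0: leans 0.5 rad away (+x). Starts at 0 to 0.2; about 1 N at the ball moves it; stays where left.
- lock_tip (a point): Centre of the ball at the end of the dock's lever.
- vial_a: Loose amber vial, 28 mm wide, 45 mm high, 30 g, standing on the tray's near half, on the left. Origin: centre of its underside. z up.
- vial_b: Loose amber vial, 28 mm wide, 45 mm high, 30 g, standing on the tray's near half, on the right. Origin: centre of its underside. z up.
- reagent: Bystander: white bottle, 60 mm wide, 130 mm high, on the bench to the right of the dock.
- cup: Bystander: clear plastic cup, 64 mm wide, 60 mm high, on the bench to the right of the dock.
- slidebox: Bystander: flat blue slide box, 90 x 140 x 35 mm, on the bench to the left of the tray.
- tuberack: Bystander: white rack with capped tubes, 70 x 200 mm, 92 mm high, on the right, towards the back.
- carton: Bystander: cardboard carton, 60 x 110 x 80 mm, at the back, behind the tray.
- jar: Bystander: clear jar with a lid, 66 mm wide, 80 mm high, at the back on the left.
- far_lip (a point): Middle of the top edge of the tray's far lip: outer face 2.5 mm further out, bench 40 mm below. Axes as the tray. At least 50 mm of bench beyond it is free.
Things that resemble listed ones, but are neither listed nor needed, are in the scene too. What is shaped like the vial_a but blue or green is not meant.

How it is judged:
By the outcome, as a careful person would: the job done as asked, in the order asked, and still so for the second after the job is handed in, with the robot touching nothing.
It also fails if it takes over 67 s, if anything falls off the work surface, if the arm or the gripper's body presses on something with over 40 N, if the wrist force passes 120 N, or if a joint passes its speed limit or range.

## Working session

There is one attempt and no reset: what is moved stays moved. The work goes in short steps, Python scripts to look and compute and a tool call to move; the robot and the scene stay as the last step left them, time stands still between calls to the robot, and variables do not carry over. Pictures are saved under pics/ and viewed, at most 10 in all, crops included, and the job is handed in when it is done.

Besides the shell and the picture viewer there is one more tool, called after ">>>" by a JSON object that holds its "api" and its "payload", one argument or row to a line. jog_arm: Moves the arm, as the interface text tells. Its arguments: {"type":"object","properties":{"motion":{"type":"array"},"grip_force":{"type":"number"}},"required":["motion"]}

```bash
mkdir -p pics
cat > h.py <<'E'
import numpy as np,cv2
from scipy.spatial.transform import Rotation as R
from station import bot
def ray(p,uv):
    K=p["camera_matrix"];T=np.array(p["T"]);d=np.linalg.inv(K)@np.array([uv[0],uv[1],1.])
    return T[:3,3],T[:3,:3]@d
def at(p,uv,z):
    o,d=ray(p,uv);return o+d*(z-o[2])/d[2]
def save(p,n): cv2.imwrite('pics/'+n,cv2.cvtColor(p["pixels"],cv2.COLOR_RGB2BGR))
E
python3 - <<'E'
from h import *
np.set_printoptions(precision=4,suppress=True)
o=bot.get_obs();print(o)
hz=dict(tray=0,dock=0,stop=0,plunger=.024,lock=.022,lock_tip=.095,vial_a=.036,far_lip=.04,slidebox=0,reagent=0,cup=0,jar=0,carton=0)
for c in ("top","side"):
    p=bot.read_camera(c);save(p,c+'0.png');print(c,np.array(p["T"]).tolist())
    for n,z in hz.items():
        for r in bot.tip_of(n,p)[:4]:
            print(n,round(r["score"],2),np.round(r["xy"]),at(p,r["xy"],z)[:2])
E
```

```text
{'t': 0.0, 'q': array([-1.2931,  0.4778,  0.0223,  1.5565, -0.0115,  1.1093, -0.0831]), 'joint_vel': array([-0.0022,  0.0003,  0.0011, -0.0008,  0.0002,  0.001 ,  0.0023]), 'joint_torque': array([ -0.0008, -59.6429,   1.6077, -28.1208,   0.0124,   0.009 ,
         0.    ]), 'eef_pos': array([0.2538, 0.6248, 0.2303]), 'tool_rot': array([-0.0001,  0.1917,  0.9814, -0.0009]), 'contact_force': array([-0.4272,  0.2936,  1.1781]), 'torque': array([0.0029, 0.009 , 0.0168]), 'grasp_force': 0.0, 'gripper_width': 0.9987110452460093}
top [[-0.018379171480010795, -0.9981956998412648, 0.05716249534542891, 0.5174474780963453], [-0.9997524067575414, 0.01763042385974532, -0.013575468206634618, 0.05689249422908323], [0.012543174965373846, -0.057397848155950434, -0.9982725859147163, 1.4125336127676977], [0.0, 0.0, 0.0, 1.0]]
tray 0.64 [320. 205.] [0.6937 0.0295]
dock 0.72 [326. 310.] [0.395  0.0194]
dock 0.7 [343. 239.] [ 0.5953 -0.0333]
dock 0.46 [310. 239.] [0.5975 0.0592]
stop 0.88 [327. 308.] [0.3989 0.0156]Traceback (most recent call last):
  File "<stdin>", line 8, in <module>
ValueError: it knows: carton, cup, dock, far_lip, jar, lock_tip, reagent, slidebox, stop, tray, tuberack, vial
```

Run:
```python
from h import *
np.set_printoptions(precision=4,suppress=True)
hz=dict(tray=0,dock=0,stop=0,lock_tip=.095,vial=.036,far_lip=.04,slidebox=0,reagent=0,cup=0,jar=0,carton=0)
for c in ("top","side"):
    p=bot.read_camera(c);save(p,c+'0.png')
    for n,z in hz.items():
        for r in bot.tip_of(n,p)[:4]:
            print(c,n,round(r["score"],2),np.round(r["xy"]),at(p,r["xy"],z)[:2])
```

```text
top tray 0.61 [322. 229.] [0.6245 0.0256]
top dock 0.6 [326. 307.] [0.4018 0.0176]
top stop 0.76 [325. 308.] [0.3999 0.0219]
top lock_tip 0.65 [260. 296.] [0.4433 0.1947]
top vial 0.54 [345. 243.] [ 0.5825 -0.0373]
top vial 0.54 [280. 189.] [0.7366 0.143 ]
top vial 0.46 [253. 238.] [0.6    0.2208]
top far_lip 0.89 [321. 204.] [0.6915 0.0277]
top reagent 0.89 [458. 258.] [ 0.5335 -0.365 ]
top cup 0.72 [455. 314.] [ 0.3742 -0.3486]
top jar 0.91 [237. 192.] [0.7348 0.2697]
top carton 0.72 [317. 168.] [0.8019 0.0379]
top carton 0.42 [344. 242.] [ 0.5857 -0.0357]
side tray 0.69 [337. 290.] [0.6368 0.0149]
side dock 0.61 [231. 298.] [0.3962 0.0122]
side stop 0.91 [232. 294.] [0.3979 0.0265]
side lock_tip 0.44 [250. 221.] [0.4479 0.2079]
side vial 0.76 [312. 266.] [0.5858 0.0698]
side vial 0.73 [367. 259.] [0.7191 0.0842]
side vial 0.64 [311. 250.] [0.5917 0.144 ]
side vial 0.6 [322. 291.] [ 0.5953 -0.0414]
side far_lip 0.91 [364. 268.] [0.7016 0.0353]
side slidebox 0.63 [301. 213.] [0.5944 0.4407]
side reagent 0.63 [314. 414.] [ 0.5386 -0.3633]
side cup 0.55 [361. 270.] [0.7065 0.0938]
side jar 0.63 [364. 237.] [0.7476 0.2652]
side carton 0.86 [407. 278.] [0.8069 0.0471]
```

View pics/top0.png

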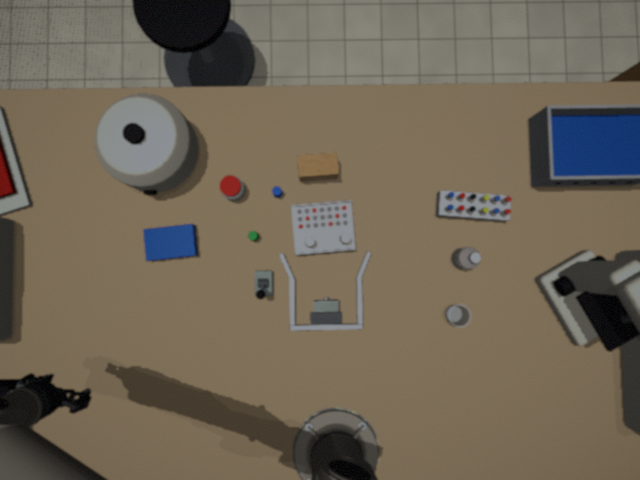

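View pics/side0.png

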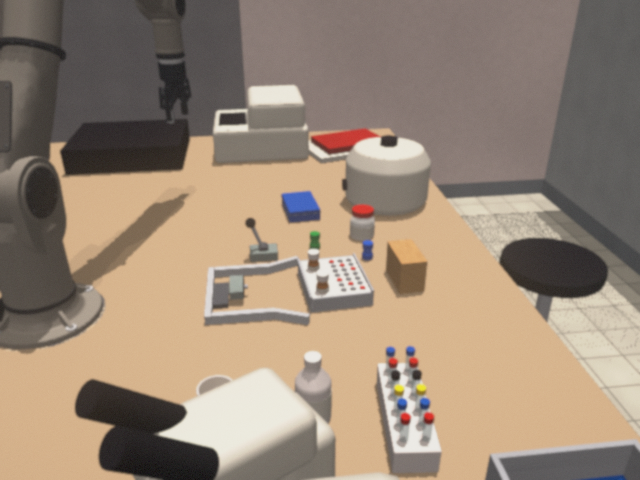

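The top view shows the tray at (322,229). It carries two amber, white-capped vials at about (310,243) and (345,240). The look-alikes are the blue vial at (277,191) and the green one at (253,236). The dock's near bar runs (291,327)–(362,327), the stop is at (326,310), the lever ball at (261,294) and the carton at (317,167). In the side view the lever leans towards the robot, ball at (250,222). I choose the tray with the capped-tube block and will check it in a close crop.

Run:
```python
from h import *
im=cv2.imread('pics/top0.png')[185:340,235:385]
cv2.imwrite('pics/c1.png',cv2.resize(im,None,fx=3.8,fy=3.8,interpolation=cv2.INTER_CUBIC))
p=bot.read_camera("top")
g=cv2.cvtColor(p["pixels"],cv2.COLOR_RGB2GRAY)
d,_=cv2.projectPoints if 0 else (0,0)
for s in cv2.createLineSegmentDetector().detect(g[185:340,235:385])[0][:,0]:
    a,b=s[:2]+[235,185],s[2:]+[235,185]
    if np.hypot(*(a-b))>14:
        A,B=at(p,a,.022),at(p,b,.022);print(np.round(a),np.round(b),np.round(A[:2],3),np.round(B[:2],3))
```

```text
[357. 324.] [294. 325.] [ 0.355 -0.067] [0.356 0.109]
[296. 254.] [354. 248.] [0.555 0.102] [ 0.567 -0.064]
[311. 312.] [338. 311.] [0.392 0.062] [ 0.393 -0.015]
[294. 324.] [293. 273.] [0.357 0.11 ] [0.5  0.11]
[291. 273.] [282. 254.] [0.5   0.115] [0.556 0.14 ]
[274. 273.] [274. 298.] [0.501 0.164] [0.431 0.166]
[340. 301.] [342. 322.] [ 0.421 -0.02 ] [ 0.362 -0.025]
[271. 289.] [271. 272.] [0.456 0.172] [0.505 0.173]
[337. 301.] [319. 301.] [ 0.42  -0.012] [0.421 0.037]
[356. 252.] [298. 257.] [ 0.557 -0.068] [0.546 0.095]
[360. 291.] [362. 270.] [ 0.448 -0.079] [ 0.504 -0.084]
[292. 329.] [361. 329.] [0.343 0.116] [ 0.342 -0.077]
[354. 246.] [351. 204.] [ 0.574 -0.064] [ 0.692 -0.057]
[357. 276.] [358. 323.] [ 0.49 -0.07] [ 0.357 -0.069]
[361. 327.] [361. 292.] [ 0.347 -0.079] [ 0.444 -0.081]
[367. 251.] [357. 275.] [ 0.56 -0.1 ] [ 0.491 -0.071]
[364. 270.] [370. 253.] [ 0.507 -0.089] [ 0.553 -0.109]
[278. 254.] [289. 277.] [0.554 0.151] [0.489 0.122]
[288. 278.] [290. 329.] [0.487 0.123] [0.344 0.122]
[290. 207.] [294. 252.] [0.688 0.114] [0.56  0.105]
[297. 278.] [297. 322.] [0.486 0.099] [0.364 0.101]
```

View pics/c1.png

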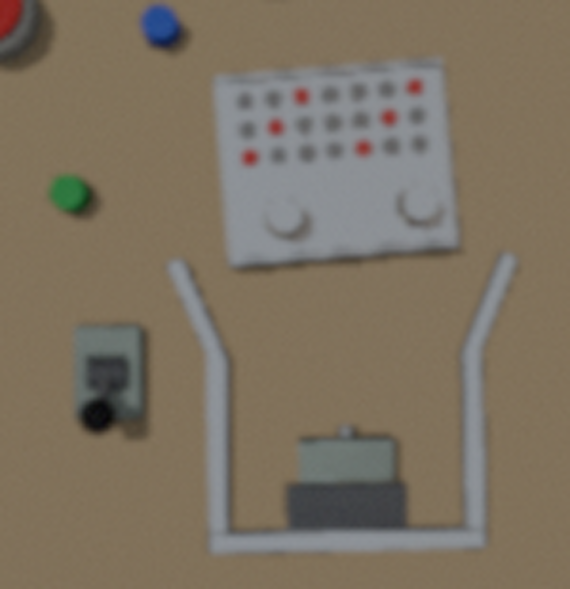

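The crop confirms the tray: capped-tube block, two white-capped vials at (287,215) and (420,203), turned about +0.065 rad. The stop face is at crop row ~437, which is x≈0.42. The dock centre is at y≈0.02 with yaw≈0. Next I go above the far side of the tray.

```bash
cat >> h.py <<'E'
np.set_printoptions(precision=4,suppress=True)
def rel(p,yaw=0.):
    o=bot.get_obs();R0=R.from_quat(o["tool_rot"],scalar_first=True)
    Rt=R.from_euler('z',yaw)*R.from_quat([0,0,1,0],scalar_first=True)
    d=R0.inv().apply(np.array(p)-o["eef_pos"])*1000
    print("rel",p,"turn",(R0.inv()*Rt).as_rotvec(),"shift",np.round(d,1))
E
python3 -c "
from h import *
rel([.74,.025,.2],.06)"
```

```text
rel [0.74, 0.025, 0.2] turn [-0.     -0.     -0.4458] shift [-676.2 -373.4   31.3]
```

>>> {"api": "jog_arm", "payload": {
  "motion": [
    [0,0,-0.1,-52,-29,0,40],
    [0,0,-0.2,-104,-57,0,40],
    [0,0,-0.3,-156,-86,0,40],
    [0,0,-0.4,-208,-115,0,40],
    [0,0,-0.446,-260,-143,0,40],
    [0,0,-0.446,-312,-172,0,40],
    [0,0,-0.446,-364,-201,5,40],
    [0,0,-0.446,-416,-230,10,40],
    [0,0,-0.446,-468,-258,15,40],
    [0,0,-0.446,-520,-287,20,40]
  ]
}}

```text
t: 2.7
eef_pos: [0.6289, 0.1625, 0.2114]
tool_rot: [0.0, -0.03, 1.0, 0.0]
contact_force: [1.3, -0.0, 0.1]
gripper_width: 0.467
grasp_force: 0.0
```

```bash
python3 -c "
from h import *
print(bot.get_obs()['eef_pos'])
rel([.745,.025,.2],.06)"
```

```text
[0.6289 0.1625 0.2114]
rel [0.745, 0.025, 0.2] turn [0.0004 0.0006 0.0006] shift [-107.5 -144.3   11.4]
```

>>> {"api": "jog_arm", "payload": {
  "motion": [
    [0,0,0,-30,-45,4,40],
    [0,0,0,-65,-90,8,40],
    [0,0,0,-95,-128,11,40],
    [0,0,0,-107,-144,11,40],
    [0,0,0,-107,-144,11,40]
  ]
}}

```text
t: 3.32
eef_pos: [0.7435, 0.0252, 0.1999]
tool_rot: [-0.0, -0.029, 1.0, -0.0]
contact_force: [0.4, 1.2, -0.2]
gripper_width: 0.47
grasp_force: 0.0
```

```bash
cat >> h.py <<'E'
def wrist():
    o=bot.get_obs();p=bot.read_camera("wrist")
    T=np.eye(4);T[:3,:3]=R.from_quat(o["tool_rot"],scalar_first=True).as_matrix();T[:3,3]=o["eef_pos"]
    p["W"]=T@np.array(p["tool_from_camera"]);return p
def wat(p,uv,z):
    K=np.array(p["camera_matrix"]);a=np.array([(uv[0]-K[0,2])/K[0,0],(uv[1]-K[1,2])/K[1,1]]);t=np.hypot(*a)
    d=p["W"][:3,:3]@np.r_[a/t*np.sin(t),np.cos(t)];o=p["W"][:3,3];return o+d*(z-o[2])/d[2]
E
python3 - <<'E'
from h import *
o=bot.get_obs();print(o["eef_pos"],o["contact_force"])
p=wrist();save(p,'w1.png')
for n,z in dict(far_lip=.04,tray=0,vial=.036,stop=0,carton=0,lock_tip=.092).items():
    for r in bot.tip_of(n,p)[:4]: print(n,round(r["score"],2),np.round(r["xy"]),wat(p,r["xy"],z)[:2])
E
```

```text
[0.7435 0.0252 0.1999] [ 0.4385  1.2239 -0.1525]
far_lip 0.97 [331. 161.] [0.6965 0.0319]
far_lip 0.55 [ 3. 31.] [ 0.5512 -0.3233]
tray 0.68 [329.  83.] [0.6278 0.0273]
vial 0.81 [258.  35.] [ 0.593  -0.0331]
vial 0.66 [453. 204.] [0.7257 0.1422]
vial 0.61 [522.  93.] [0.6176 0.1991]
carton 0.71 [552. 225.] [0.7447 0.2817]
carton 0.58 [327. 258.] [0.7951 0.0358]
```

View pics/w1.png

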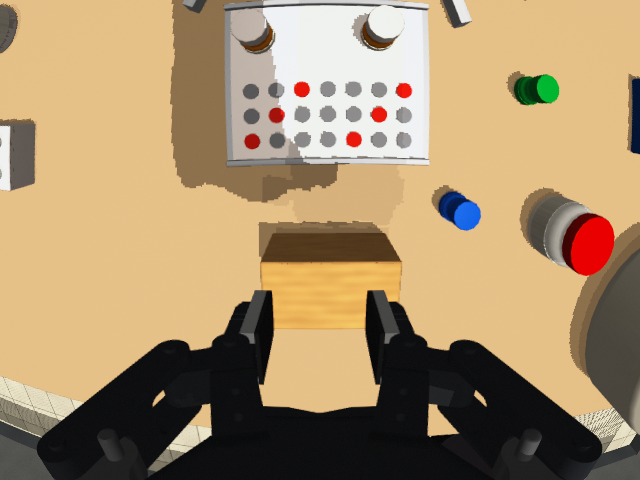

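The wrist view shows the far lip as a bright edge at row ~161, centred on column 330 (x≈0.697, y≈0.032). The carton's near foot is at row ~234 (x≈0.768), so there is room for the fingers at x≈0.718. I will go down with the tool aligned to the tray.

>>> {"api": "jog_arm", "payload": {
  "motion": [
    [0,0,0,13,4,40,40],
    [0,0,0,26,8,85,40],
    [0,0,0,26,8,135,40],
    [0,0,0,26,8,165,40],
    [0,0,0,26,8,182,40],
    [0,0,0,26,8,182,40]
  ]
}}

```text
t: 4.42
eef_pos: [0.7162, 0.0333, 0.0176]
tool_rot: [-0.001, -0.03, 1.0, -0.0]
contact_force: [0.4, -0.2, -0.5]
gripper_width: 0.469
grasp_force: 0.0
```

Run:
```python
from h import *
o=bot.get_obs();print(o["eef_pos"],o["contact_force"])
rel([.712,.031,.016],.065)
p=wrist();save(p,'w2.png')
```

```text
[0.7162 0.0333 0.0176] [ 0.4424 -0.2034 -0.4778]
rel [0.712, 0.031, 0.016] turn [ 0.     -0.0015 -0.0044] shift [ 4.3 -2.   1.6]
```

View pics/w2.png

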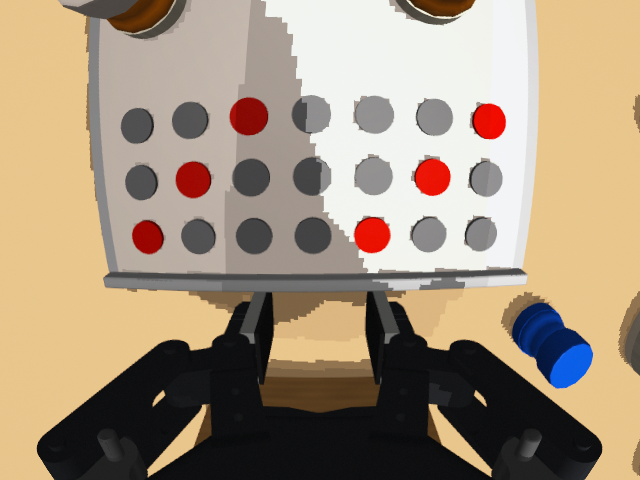

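>>> {"api": "jog_arm", "payload": {
  "motion": [
    [0,0,0,3,0,0,40],
    [0,0,0,7,0,0,40],
    [0,0,0,11,0,0,40],
    [0,0,0.01,16,0,0,40],
    [0,0,0.02,22,-1,0,40],
    [0,0,0.03,28,-1,0,40],
    [0,0,0.04,34,-2,0,40],
    [0,0,0.05,40,-2,0,40],
    [0,0,0.06,46,-3,0,40],
    [0,0,0.06,50,-3,0,40]
  ]
}}

```text
t: 5.72
eef_pos: [0.6688, 0.0271, 0.0196]
tool_rot: [0.002, 0.0, 1.0, 0.0]
contact_force: [6.2, 0.3, 2.3]
gripper_width: 0.466
grasp_force: 2.8
```

```bash
cat > look.py <<'E'
from h import *
import sys
o=bot.get_obs();print(o["t"],o["eef_pos"],o["contact_force"])
p=bot.read_camera("top")
for n,z in dict(far_lip=.04,tray=0,vial=.036,stop=0).items():
    for r in bot.tip_of(n,p)[:3]: print(n,round(r["score"],2),at(p,r["xy"],z)[:2])
im=p["pixels"][170:345,220:400,::-1]
cv2.imwrite('pics/'+sys.argv[1],cv2.resize(im,None,fx=3.4,fy=3.4,interpolation=cv2.INTER_CUBIC))
E
python3 look.py c2.png
```

```text
5.725 [0.6688 0.0271 0.0196] [6.1672 0.3475 2.3389]
vial 0.64 [0.6037 0.2099]
vial 0.49 [0.7249 0.1521]
vial 0.35 [0.5572 0.0642]
```

View pics/c2.png

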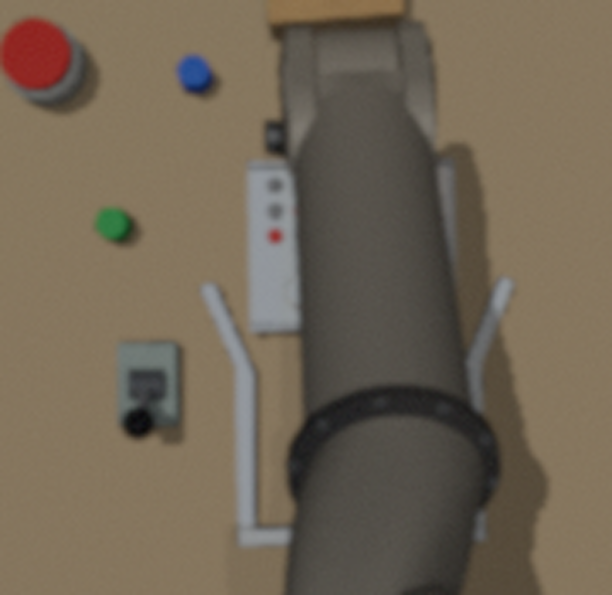

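The tray is nearly aligned. Its left edge is at crop column ~250, against the left guide's inner face at ~256, so it sits about 4 mm left. I continue the drag, drifting right.

>>> {"api": "jog_arm", "payload": {
  "motion": [
    [0,0,0,4,-1,0,40],
    [0,0,0,9,-2,0,40],
    [0,0,0,14,-3,0,40],
    [0,0,0,19,-4,0,40],
    [0,0,0,24,-5,0,40],
    [0,0,0,29,-5,0,40],
    [0,0,0,33,-5,0,40],
    [0,0,0,36,-5,0,40]
  ]
}}

```text
t: 6.98
eef_pos: [0.633, 0.0221, 0.0192]
tool_rot: [0.002, -0.0, 1.0, 0.0]
contact_force: [6.8, -0.2, 3.8]
gripper_width: 0.465
grasp_force: 3.5
```

```bash
cat > lk.py <<'E'
from h import *
import sys
o=bot.get_obs();print(o["t"],o["eef_pos"],o["contact_force"],o["torque"],R.from_quat(o["tool_rot"],scalar_first=True).as_rotvec())
p=bot.read_camera("side")
for n,z in dict(far_lip=.04,tray=0,vial=.036).items():
    for r in bot.tip_of(n,p)[:4]: print(n,round(r["score"],2),at(p,r["xy"],z)[:2])
im=p["pixels"][220:340,180:420,::-1]
cv2.imwrite('pics/'+sys.argv[1],cv2.resize(im,None,fx=3.3,fy=3.3,interpolation=cv2.INTER_CUBIC))
E
python3 lk.py s2.png
```

```text
6.975 [0.633  0.0221 0.0192] [ 6.7543 -0.2385  3.8199] [ 0.0335 -1.3702  0.0175] [-0.0002  3.1376  0.0005]
far_lip 0.83 [0.6211 0.0168]
tray 0.66 [0.5578 0.0154]
tray 0.16 [ 0.5385 -0.3697]
vial 0.8 [0.516  0.0628]
vial 0.75 [ 0.5129 -0.0442]
vial 0.71 [0.7134 0.0787]
vial 0.46 [0.5977 0.1556]
```

View pics/s2.png

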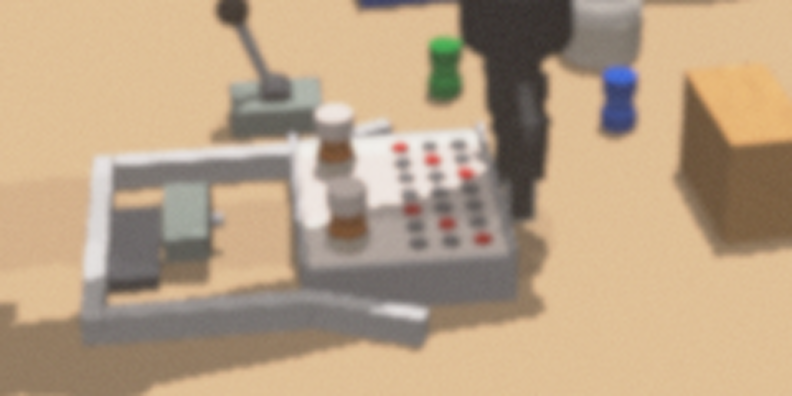

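The tray is entering between the guides with both vials upright, at (335,150) and (347,215) in the crop. About 60 mm remains.

>>> {"api": "jog_arm", "payload": {
  "motion": [
    [0,0,0,4,0,0,40],
    [0,0,0,9,0,0,40],
    [0,0,0,14,-1,0,40],
    [0,0,0,19,-1,0,40],
    [0,0,0,24,-1,0,40],
    [0,0,0,29,-1,0,40],
    [0,0,0,34,-1,0,40],
    [0,0,0,39,-1,0,40],
    [0,0,0,43,-1,0,40],
    [0,0,0,45,-1,0,40]
  ]
}}

```text
t: 8.43
eef_pos: [0.5879, 0.021, 0.0191]
tool_rot: [0.002, -0.0, 1.0, 0.0]
contact_force: [7.1, -0.7, 3.6]
gripper_width: 0.469
grasp_force: 3.5
```

>>> {"api": "jog_arm", "payload": {
  "motion": [
    [0,0,0,1.5,0,0,40],
    [0,0,0,3,0,0,40],
    [0,0,0,4,0,0,40]
  ]
}}

```text
t: 8.8
eef_pos: [0.5842, 0.021, 0.0191]
tool_rot: [0.002, -0.0, 1.0, 0.0]
contact_force: [7.6, -1.0, 4.0]
gripper_width: 0.465
grasp_force: 3.5
```

>>> {"api": "jog_arm", "payload": {
  "motion": [
    [0,0,0,1,0,0,40],
    [0,0,0,2,0,0,40]
  ]
}}

```text
t: 9.05
eef_pos: [0.5822, 0.021, 0.0191]
tool_rot: [0.002, -0.0, 1.0, 0.0]
contact_force: [6.8, 0.2, 3.1]
gripper_width: 0.469
grasp_force: 3.5
```

>>> {"api": "jog_arm", "payload": {
  "motion": [
    [0,0,0,0.7,0,0,40],
    [0,0,0,1.4,0,0,40],
    [0,0,0,2,0,0,40]
  ]
}}

```text
t: 9.43
eef_pos: [0.5803, 0.021, 0.0191]
tool_rot: [0.002, -0.0, 1.0, 0.0]
contact_force: [6.3, -0.8, 3.2]
gripper_width: 0.471
grasp_force: 3.5
```

>>> {"api": "jog_arm", "payload": {
  "motion": [
    [0,0,0,0.7,0,0,40],
    [0,0,0,1.4,0,0,40],
    [0,0,0,2,0,0,40]
  ]
}}

```text
t: 9.8
eef_pos: [0.5783, 0.021, 0.0191]
tool_rot: [0.002, -0.0, 1.0, 0.0]
contact_force: [6.5, -0.9, 3.4]
gripper_width: 0.467
grasp_force: 3.5
```

>>> {"api": "jog_arm", "payload": {
  "motion": [
    [0,0,0,0.5,0,0,40],
    [0,0,0,1,0,0,40]
  ]
}}

```text
t: 10.05
eef_pos: [0.5773, 0.021, 0.0191]
tool_rot: [0.002, -0.0, 1.0, 0.0]
contact_force: [7.5, -0.1, 2.7]
gripper_width: 0.466
grasp_force: 3.5
```

>>> {"api": "jog_arm", "payload": {
  "motion": [
    [0,0,0,0.5,0,0,40],
    [0,0,0,1,0,0,40]
  ]
}}

```text
t: 10.3
eef_pos: [0.5767, 0.021, 0.0191]
tool_rot: [0.003, -0.0, 1.0, 0.0]
contact_force: [9.2, -0.3, 1.3]
gripper_width: 0.467
grasp_force: 4.5
```

>>> {"api": "jog_arm", "payload": {
  "motion": [
    [0,0,0,0.5,0,0,40],
    [0,0,0,1,0,0,40]
  ]
}}

```text
t: 10.55
eef_pos: [0.5767, 0.021, 0.0192]
tool_rot: [0.004, -0.0, 1.0, 0.0]
contact_force: [10.0, -0.6, -2.1]
gripper_width: 0.467
grasp_force: 5.7
```

>>> {"api": "jog_arm", "payload": {
  "motion": [
    [0,0,0,0.5,0,0,40],
    [0,0,0,1,0,0,40]
  ]
}}

```text
t: 10.8
eef_pos: [0.5767, 0.0211, 0.0194]
tool_rot: [0.004, -0.0, 1.0, 0.0]
contact_force: [13.1, -0.5, -1.7]
gripper_width: 0.468
grasp_force: 6.7
```

>>> {"api": "jog_arm", "payload": {
  "motion": [
    [0,0,0,0.4,0,0,40],
    [0,0,0,0.4,0,0,40],
    [0,0,0,0.4,0,0,40]
  ]
}}

```text
t: 11.18
eef_pos: [0.5767, 0.0211, 0.0195]
tool_rot: [0.005, -0.0, 1.0, 0.0]
contact_force: [13.5, -0.6, -2.5]
gripper_width: 0.468
grasp_force: 6.7
```

```bash
python3 lk.py s3.png
```

```text
11.175 [0.5767 0.0211 0.0195] [13.4771 -0.5584 -2.5034] [-0.0314 -2.8504  0.0855] [-0.0003  3.132   0.0006]
far_lip 0.92 [0.5668 0.0091]
far_lip 0.36 [ 0.7732 -0.0246]
tray 0.75 [0.4991 0.001 ]
vial 0.77 [0.4601 0.0592]
vial 0.74 [ 0.4622 -0.0401]
vial 0.56 [0.7166 0.0909]
```

View pics/s3.png

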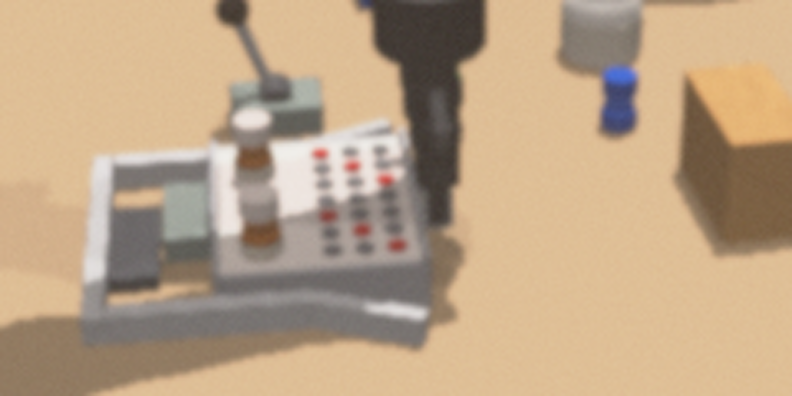

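The side view shows the tray's near lip against the grey stop block (crop column ~210), with both vials upright. I hold the pull.

>>> {"api": "jog_arm", "payload": {
  "motion": [
    [0,0,0,0.2,0,0,40],
    [0,0,0,0.2,0,0,40],
    [0,0,0,0.2,0,0,40],
    [0,0,0,0.2,0,0,40],
    [0,0,0,0.2,0,0,40]
  ]
}}

```text
t: 12.0
eef_pos: [0.5767, 0.0211, 0.0195]
tool_rot: [0.005, -0.0, 1.0, 0.0]
contact_force: [13.7, -0.3, -3.1]
gripper_width: 0.466
grasp_force: 6.9
```

>>> {"api": "jog_arm", "payload": {
  "motion": [
    [0,0,0,0,0,0,40],
    [0,0,0,0,0,0,40],
    [0,0,0,0,0,0,40],
    [0,0,0,0,0,0,40],
    [0,0,0,0,0,0,40]
  ]
}}

```text
t: 12.62
eef_pos: [0.5767, 0.0211, 0.0195]
tool_rot: [0.005, -0.0, 1.0, 0.0]
contact_force: [14.1, -0.3, -1.3]
gripper_width: 0.468
grasp_force: 6.9
```

>>> {"api": "jog_arm", "payload": {
  "motion": [
    [0,0,0,-4,0,0,40],
    [0,0,0,-12,0,0,40],
    [0,0,0,-18,0,0,40],
    [0,0,0,-20,0,-20,40],
    [0,0,0,-20,0,-60,40],
    [0,0,0,-20,0,-110,20],
    [0,0,0,-20,0,-160,0],
    [0,0,0,-20,0,-190,0],
    [0,0,0,-20,0,-190,0]
  ]
}}

```text
t: 13.75
eef_pos: [0.5925, 0.0209, 0.2106]
tool_rot: [0.002, 0.0, 1.0, 0.0]
contact_force: [0.0, -0.4, -0.3]
gripper_width: 0.002
grasp_force: 0.0
```

Run:
```python
from h import *
print(bot.get_obs()['eef_pos'])
for c in ("side","top","wrist"):
    p=wrist() if c=="wrist" else bot.read_camera(c)
    f=wat if c=="wrist" else at
    for n,z in dict(lock_tip=.092,far_lip=.04,vial=.036,stop=0).items():
        for r in bot.tip_of(n,p)[:3]: print(c,n,round(r["score"],2),np.round(r["xy"]),f(p,r["xy"],z)[:2])
rel([.400,.197,.2],0)
```

```text
[0.5925 0.0209 0.2106]
side lock_tip 0.45 [251. 220.] [0.4508 0.2155]
side far_lip 0.73 [305. 277.] [0.5636 0.0129]
side vial 0.73 [368. 258.] [0.7203 0.0889]
side vial 0.68 [258. 271.] [0.4606 0.0627]
side vial 0.68 [259. 296.] [ 0.4586 -0.0415]
side stop 0.57 [233. 293.] [0.3998 0.0321]
top lock_tip 0.47 [257. 296.] [0.4425 0.203 ]
top far_lip 0.68 [470. 206.] [ 0.6811 -0.3913]
top vial 0.55 [254. 238.] [0.6018 0.216 ]
top vial 0.48 [277. 191.] [0.732  0.1503]
top vial 0.38 [313. 287.] [0.4607 0.0551]
top stop 0.44 [322. 308.] [0.398  0.0287]
wrist lock_tip 0.75 [551.  55.] [0.4466 0.202 ]
wrist far_lip 0.83 [318. 184.] [0.5647 0.0198]
wrist vial 0.91 [369.  60.] [0.4581 0.0625]
wrist vial 0.83 [437. 328.] [0.709  0.1414]
wrist vial 0.76 [507. 226.] [0.6015 0.202 ]
wrist stop 0.73 [322.   2.] [0.3949 0.0238]
wrist stop 0.47 [550.  54.] [0.4211 0.2647]
rel [0.4, 0.197, 0.2] turn [ 0.     -0.0001  0.0001] shift [191.5 176.1   8.3]
```

>>> {"api": "jog_arm", "payload": {
  "motion": [
    [0,0,0,30,30,0,0],
    [0,0,0,70,70,0,0],
    [0,0,0,110,110,0,0],
    [0,0,0,150,145,0,0],
    [0,0,0,180,168,0,0],
    [0,0,0,191,178,0,0],
    [0,0,0,191,178,0,0]
  ]
}}

```text
t: 15.38
eef_pos: [0.4006, 0.1992, 0.2085]
tool_rot: [0.0, -0.001, 1.0, 0.0]
contact_force: [0.3, -0.6, -0.1]
gripper_width: -0.003
grasp_force: 0.0
```

>>> {"api": "jog_arm", "payload": {
  "motion": [
    [0,0,0,0,0,35,0],
    [0,0,0,0,0,75,0],
    [0,0,0,0,0,110,0],
    [0,0,0,0,0,128,0],
    [0,0,0,0,0,128,0]
  ]
}}

```text
t: 16.0
eef_pos: [0.401, 0.1972, 0.0791]
tool_rot: [-0.001, 0.001, 1.0, -0.001]
contact_force: [0.0, 0.1, -0.0]
gripper_width: -0.001
grasp_force: 0.0
```

Run:
```python
from h import *
o=bot.get_obs();print(o["eef_pos"],o["contact_force"],o["q"])
p=wrist();save(p,'w3.png')
for n,z in dict(lock_tip=.092).items():
    for r in bot.tip_of(n,p)[:3]: print(n,round(r["score"],2),np.round(r["xy"]),wat(p,r["xy"],z)[:2])
```

```text
[0.401  0.1972 0.0791] [ 0.0187  0.0726 -0.0152] [-0.6176  0.3378  0.0237  2.2128 -0.0127  0.5939  0.9838]
lock_tip 0.82 [317. 415.] [0.4531 0.1966]
```

View pics/w3.png

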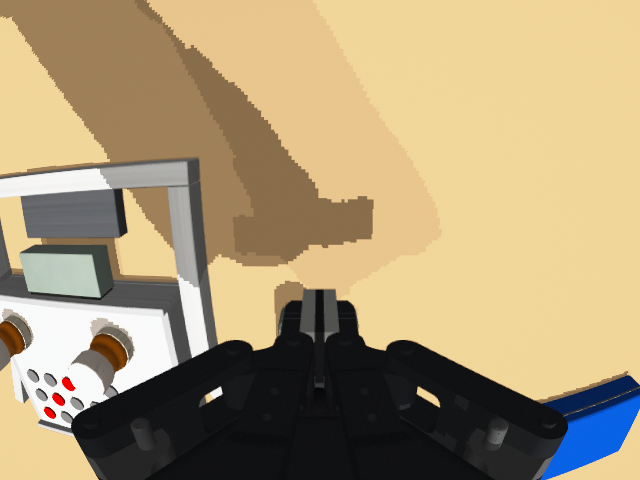

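The wrist view shows the shut fingers at (320,310) with the lever hidden behind them. The tray rests against the stop at left, vial upright. Next I push the lever away.

>>> {"api": "jog_arm", "payload": {
  "motion": [
    [0,0,0,-8,0,0,0],
    [0,0,0,-18,0,0,0],
    [0,0,0,-28,0,0,0],
    [0,0,0,-38,0,0,0],
    [0,0,0,-48,0,0,0],
    [0,0,0,-58,0,0,0],
    [0,0,0,-68,0,0,0],
    [0,0,0,-76,0,0,0],
    [0,0,0,-80,0,0,0],
    [0,0,0,-80,0,0,0]
  ]
}}

```text
t: 17.35
eef_pos: [0.4808, 0.1989, 0.0803]
tool_rot: [0.0, -0.0, 1.0, 0.0]
contact_force: [-0.3, 0.1, -0.5]
gripper_width: -0.001
grasp_force: 0.0
```

>>> {"api": "jog_arm", "payload": {
  "motion": [
    [0,0,0,-2,0,0,0],
    [0,0,0,-4,0,0,0],
    [0,0,0,-6,0,0,0]
  ]
}}

```text
t: 17.73
eef_pos: [0.4863, 0.1989, 0.0802]
tool_rot: [-0.0, -0.0, 1.0, -0.0]
contact_force: [-1.5, 0.3, -0.5]
gripper_width: -0.002
grasp_force: 0.5
```

>>> {"api": "jog_arm", "payload": {
  "motion": [
    [0,0,0,-2,0,0,0],
    [0,0,0,-4,0,0,0],
    [0,0,0,-5,0,0,0]
  ]
}}

```text
t: 18.1
eef_pos: [0.4906, 0.1989, 0.0801]
tool_rot: [-0.001, -0.0, 1.0, -0.0]
contact_force: [-4.9, 0.3, 1.6]
gripper_width: 0.001
grasp_force: 2.7
```

>>> {"api": "jog_arm", "payload": {
  "motion": [
    [0,0,0,-1,0,0,0],
    [0,0,0,-2,0,0,0],
    [0,0,0,-2,0,0,0]
  ]
}}

```text
t: 18.48
eef_pos: [0.4907, 0.1989, 0.08]
tool_rot: [-0.003, -0.001, 1.0, -0.001]
contact_force: [-8.8, -0.1, 6.5]
gripper_width: 0.001
grasp_force: 4.7
```

>>> {"api": "jog_arm", "payload": {
  "motion": [
    [0,0,0,4,0,0,0],
    [0,0,0,15,0,-5,0],
    [0,0,0,30,0,-40,0],
    [0,0,0,40,0,-90,0],
    [0,0,0,40,0,-140,0],
    [0,0,0,40,30,-170,0],
    [0,0,0,40,80,-180,0],
    [0,0,0,40,130,-180,0],
    [0,0,0,40,170,-180,0],
    [0,0,0,40,180,-180,0]
  ]
}}

```text
t: 19.73
eef_pos: [0.4523, 0.3819, 0.2605]
tool_rot: [0.0, -0.002, 1.0, 0.001]
contact_force: [-0.7, -1.0, -0.6]
gripper_width: -0.004
grasp_force: 0.0
```

Run:
```python
from h import *
o=bot.get_obs();print(o["t"],o["eef_pos"],o["contact_force"])
S=bot.read_camera("side");T=bot.read_camera("top")
for c,p in(("side",S),("top",T)):
    for n,z in dict(lock_tip=.092,far_lip=.04,vial=.036,stop=0).items():
        for r in bot.tip_of(n,p)[:4]: print(c,n,round(r["score"],2),np.round(r["xy"]),at(p,r["xy"],z)[:2])
a=cv2.resize(S["pixels"][200:340,190:390],None,fx=2,fy=2,interpolation=cv2.INTER_CUBIC)
b=cv2.resize(T["pixels"][200:340,230:430],None,fx=2,fy=2,interpolation=cv2.INTER_CUBIC)
cv2.imwrite('pics/end.png',np.hstack([a,b])[:,:,::-1])
```

```text
19.725 [0.4523 0.3819 0.2605] [-0.6825 -0.9505 -0.6289]
side lock_tip 0.72 [232. 293.] [ 0.4065 -0.1126]
side lock_tip 0.59 [278. 222.] [0.5158 0.1971]
side far_lip 0.89 [306. 276.] [0.5664 0.0204]
side vial 0.71 [260. 272.] [0.4639 0.0565]
side vial 0.63 [314. 251.] [0.5968 0.1377]
side vial 0.59 [259. 296.] [ 0.4587 -0.0443]
side vial 0.58 [369. 257.] [0.7257 0.0926]
side stop 0.9 [232. 296.] [0.3986 0.0206]
top lock_tip 0.59 [259. 267.] [0.5198 0.1976]
top lock_tip 0.56 [347. 291.] [ 0.4515 -0.0349]
top far_lip 0.8 [324. 250.] [0.5627 0.0231]
top vial 0.62 [254. 239.] [0.5985 0.2161]
top vial 0.59 [314. 286.] [0.464  0.0505]
top vial 0.57 [347. 288.] [ 0.4578 -0.0393]
top vial 0.48 [277. 195.] [0.7212 0.151 ]
top stop 0.72 [325. 308.] [0.4001 0.0202]
```

View pics/end.png

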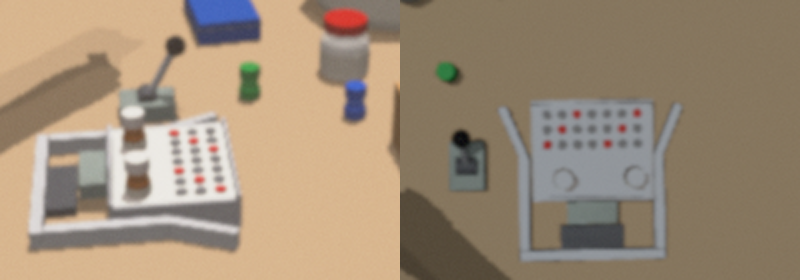

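The lever leans away (ball at (175,45) left, (460,138) right). The tray sits against the stop with both vials upright, and the arm is clear. I hand in.

```bash
python3 -c "
from station import bot
print(bot.hand_in())"
```

```text
the job is handed in; nothing more can be done
None
```

I handed the job in: the tray is home against the stop, held there at about 14 N for over a second, then the lever was pushed fully over, with both vials upright and the arm clear. I dragged it with both fingertips of the half-open gripper behind the far lip rather than one. The hand-in gave no verdict.

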